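# Check the trolley's brake lever

## Robot

A 6-joint arm with a two-finger parallel gripper is mounted at the origin on the work surface. World frame = base frame: x ahead of the robot, y to its left, z up, the work surface at z = 0. Lengths are in m, angles in rad, forces in N, time in s.
With the tool pointing down it reaches from about 0.25 to 0.725 m from the base axis. Payload 4 kg.
Tool frame: the origin (TCP) lies at the very end of the fingers, on their centre line; the grasp point (between the pads) lies 19 mm behind it; x points along the fingers, z is the direction in which the jaws open and shut, and the axes are right-handed (so a half turn about x gives the same grasp; the last joint's range is limited). The gripper opens to 85 mm and grips with 20 to 120 N. Pads are 22 mm wide; open, the fingers measure 114 mm over their backs; the gripper's body (76 mm by 85 mm) begins 54 mm behind the grasp point. The pads swing forward as they close: fully open they stand 13 mm farther back than shut.
Start: joints at [-1.225, 0.241, 0.005, 1.335, 0, 1.571], TCP at [0.169, -0.47, 0.231] pointing down, gripper open.
Joint ranges: [-2.72, 2.72], [-1.05, 1.87], [-1.09, 1.28], [-1.99, 2.15], [-1.42, 1.44], [-3.14, 3.14]. Speed limits (rad/s): [2.79, 2.79, 3.14, 3.14, 3.14, 3.14].

## Interface

Orientations are given as a unit quaternion [x, y, z, w].
In Python, from workcell import bot gives the robot as it stands.
- The arm moves only by the tool step_arm, never from a script. Its argument "series" is a list of rows, each an object of numbers: "x", "y", "z": the shift along the world's x, y, z in cm; "twist": the turn about the world's z in degrees; "jaw": the finger opening in cm, from 0 to 8.54. In form: [{"x": .., "y": .., "z": .., "twist": .., "jaw": ..}, ...]. A call has 1 to 10 rows; each row is the pose to reach, as a shift and turn from the pose measured when the call began; what a row does not reach only later rows make up. A row lasts 1/12 s, in which the tool goes at most 41.7 mm and 7.16 degrees, less where a joint would pass 70% of its speed; a pose out of reach is approached as far as the arm can. A call with a gripper value outside its range is refused whole. The fingers move at their own pace and stop on an object; the grip force is fixed at half the most. Time passes only in rows, so rows that repeat a pose let the fingers close. It gives the time, the measured TCP pose, the force and the opening at its end, in the units of the state.
- bot.get_obs(): the state, without advancing time (a new reading comes with each control period).
- bot.camera(name): name is "side" or "top"; returns (picture, depth): 480x640x3 uint8, red, green, blue; 480x640 float32, m along the optical axis (not along the pixel's ray), 0 where there is no reading.
- bot.camera_info(name): a dict with "camera_matrix" (3x3 intrinsics, pixels), "R" (3x3) and "t" (3): a world point X has camera coordinates R X + t. Camera axes: x right, y down, z forward; pixel columns grow to the right and rows downward; lengths in m; the calibration is good to about 2 mm. A picture is of the moment at which its call begins. camera_info takes no time and is no camera call.
- bot.job_done(): hands the job in, once; it reports no verdict.
The state is a dict: "clock": time; "joint_pos": joint angles; "joint_vel": joint speeds; "tau": joint torques, N m; "eef_pos": TCP position; "tool_rot": TCP orientation; "ft_force": force on the tool from outside, world axes, zero at the start; "ft_torque": the same for the moment, N m; "grip_width": finger opening in m.
Only numpy, scipy, OpenCV 4.12 (cv2) and the standard library are available. Lean on these libraries where they do the work, as an engineer would, in place of code of your own. Each camera call takes 0.05 s, during which the arm holds its last target.

## Task

The cellar trolley's handlebar stands on its service stand on the counter and carries two hand levers: check the brake, which is the longer one. With the outside of closed fingers press the long lever towards the bar until it meets its stop, let it spring all the way back out, then press it in to its stop a second time and finish there, still holding it in so the gap left to the bar can be seen. Push firmly but do not force it, do not take the lever between the fingers, and leave the short lever, the bar and its grips, and the things around the stand alone.

Things in the scene. Friction and masses are not known exactly. Their poses are not given: they have to be found in the camera images.
- handlebar: level steel bar, 28 mm diameter, 520 mm long, along its y, axis 130 mm above the counter, with black rubber grips (36 mm diameter), on two posts at y +-225 mm and a base plate 150 x 500 x 12 mm; fixed. Origin: on the counter under the bar's middle. Both levers are on its -x side, towards the robot, mounted about 110 mm either side of the middle; either side may have the long one
- long_lever (a joint): hinge of the long (brake) lever, vertical axis: 0 = out, at rest; grows as it is pressed towards the bar; hard stop at 0.30 rad, where the blade is parallel to the bar, its middle 45 mm from the bar's axis, about 20 mm clear of the grip. A spring returns it: 2.7 N at the press point starts it moving, 7 N holds it at the stop
- long_pivot (a point): pivot of the long lever, on its hinge axis at mid-height of the blade (130 mm above the counter), 45 mm from the bar's axis. Axes turn with the lever: x is the way the blade is pressed (to the bar), -y runs along the blade to its tip, z up. At rest the blade leans 0.30 rad away from the bar
- long_press (a point): where to press the long lever: on the blade's outer face (away from the bar), mid-height, 110 mm from the pivot, 30 mm from the tip; axes as long_pivot. Aluminium blade 140 mm long, 10 mm thick, 18 mm high, with a 22 mm ball end; free space below it
- short_lever (a joint): hinge of the short lever on the same bar, same sense, stop and spring; to be left at 0
- short_press (a point): on the short lever's outer face, 55 mm from its pivot; like the long one but 85 mm long. Each lever's pivot is at the bar's +y end of its own blade
- beer_mid (a point): centre of an amber glass bottle, 60 mm diameter, 210 mm high, standing loose beyond the bar
- tomme_mid (a point): centre of a small white round cheese, 108 mm diameter, 42 mm high, lying loose beyond the bar
- wedge_mid (a point): centre of a block of pale cheese, 50 x 110 x 55 mm high, loose on the robot's side of the stand
- driver_grip (a point): handle of a screwdriver lying loose on the counter on the robot's side of the stand, under 40 mm high

How it is judged:
By the outcome, as a careful person would: the job done as asked, in the order asked, and still so for the second after the job is handed in, while the arm keeps its last pose, push and grip.
It also fails if it takes over 38 s, if anything falls off the work surface, if the arm or the gripper's body presses on something with over 40 N, if the wrist force passes 120 N, or if a joint passes its speed limit or range.

## Working session

There is one attempt and no reset: what is moved stays moved. The work goes in short steps, Python scripts to look and compute and a tool call to move; the robot and the scene stay as the last step left them, time stands still between calls to the robot, and variables do not carry over. Pictures are saved under pics/ and viewed, and the job is handed in when it is done.

Besides the shell and the picture viewer there is one more tool, called by a JSON object that holds its "name" and its "arguments", one argument or row to a line. step_arm: Moves the arm, as the interface text tells. Its arguments: {"type":"object","properties":{"series":{"type":"array","items":{"type":"object","properties":{"x":{"type":"number"},"y":{"type":"number"},"z":{"type":"number"},"twist":{"type":"number"},"jaw":{"type":"number"}}}}},"required":["series"]}

```bash
mkdir -p pics
python3 - <<'E'
from workcell import bot
import cv2,numpy as np
for n in("top","side"):
    p,d=bot.camera(n); cv2.imwrite(f"pics/{n}0.png",p[:,:,::-1]); np.savez(f"{n}0.npz",p=p,d=d)
    i=bot.camera_info(n);print(n,i)
print(bot.get_obs())
E
```

```text
top {'camera_matrix': array([[487.80258301,   0.        , 319.70062765],
       [  0.        , 487.80258301, 246.90112571],
       [  0.        ,   0.        ,   1.        ]]), 'R': array([[-0.0096495 , -0.99976206,  0.01956275],
       [-0.99874699,  0.00867529, -0.04928684],
       [ 0.0491054 , -0.02001383, -0.99859306]]), 't': array([0.04564777, 0.5551822 , 0.88189886])}
side {'camera_matrix': array([[549.32751878,   0.        , 321.05000973],
       [  0.        , 549.32751878, 246.65352828],
       [  0.        ,   0.        ,   1.        ]]), 'R': array([[-0.98596684, -0.16685589, -0.00533961],
       [-0.10665659,  0.65420493, -0.74875916],
       [ 0.12842807, -0.7376822 , -0.66282064]]), 't': array([0.55014782, 0.12132476, 0.89104754])}
{'clock': 0.1, 'joint_pos': array([-1.22500475e+00,  2.41340264e-01,  3.84037891e-03,  1.33518950e+00,
       -5.91238007e-06,  1.57081802e+00]), 'joint_vel': array([-0.00158041, -0.0022435 ,  0.00410304, -0.00159253,  0.00072514,
       -0.00166046]), 'tau': array([-2.07474341e-04, -3.73137832e+01,  2.53009915e+01,  1.08905553e-02,
       -2.67934718e-05,  1.58086186e-05]), 'eef_pos': array([ 0.16927566, -0.46986751,  0.23049357]), 'tool_rot': array([ 0.40691669,  0.57910737, -0.40615054,  0.5780097 ]), 'ft_force': array([-0.22128687,  0.45653371, -0.25993773]), 'ft_torque': array([ 0.07830842,  0.03490033, -0.00356639]), 'grip_width': 0.0847887750546065}
```

View pics/top0.png

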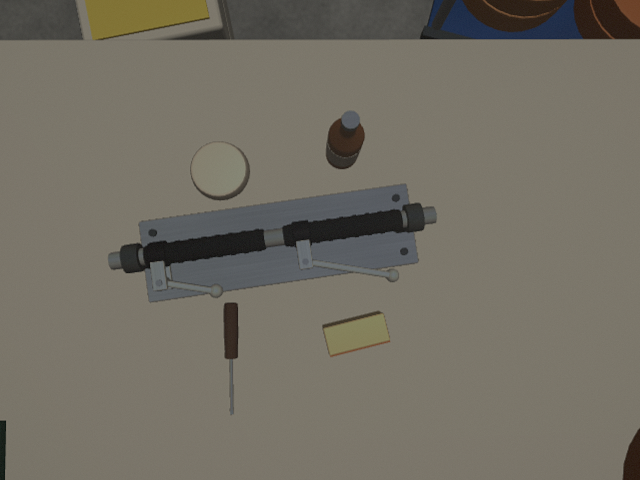

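View pics/side0.png

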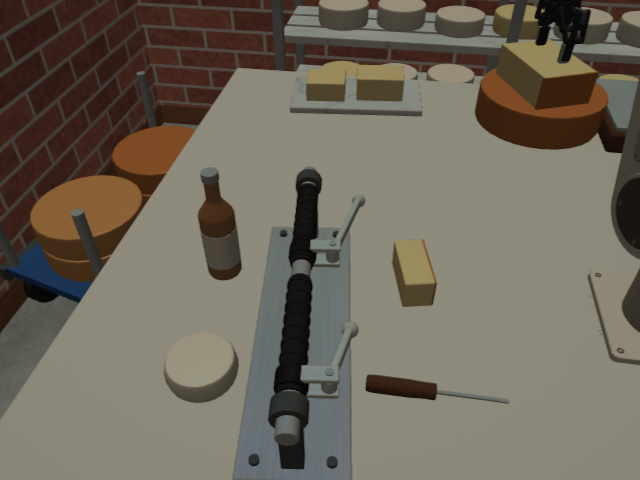

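The top picture shows the long lever on the right (−y) half, with its pivot at about (305,262) and ball at about (392,275). The short lever is on the left, with its ball at (215,291). The wedge is at (357,333), the screwdriver at (231,330), and the bar ends at about (115,260) and (430,215).

```bash
cat > h.py <<'E'
import numpy as np
from workcell import bot
def ray(n,u,v,z):
    i=bot.camera_info(n);K,R,t=i["camera_matrix"],i["R"],i["t"]
    c=-R.T@t; d=R.T@np.linalg.solve(K,[u,v,1.]); return c+d*(z-c[2])/d[2]
def proj(n,X):
    i=bot.camera_info(n);q=i["camera_matrix"]@(i["R"]@X+i["t"]);return q[:2]/q[2]
def pt(n,u,v,d):
    i=bot.camera_info(n);return i["R"].T@(np.linalg.solve(i["camera_matrix"],[u,v,1.])*d-i["t"])
E
python3 - <<'E'
from h import *; import cv2
for n,b in(("top",(90,190,440,350)),("side",(240,150,440,420))):
    p=np.load(n+"0.npz")["p"][:,:,::-1]; x0,y0,x1,y1=b
    cv2.imwrite(f"pics/{n}z.png",cv2.resize(p[y0:y1,x0:x1],None,fx=2.2,fy=2.2,interpolation=cv2.INTER_CUBIC))
T=np.load("top0.npz");S=np.load("side0.npz")
for nm,u,v in(("barL",115,260),("barR",430,215),("barM",274,237),("pivlong",305,262),("ballL",392,275),("ballS",215,291),("blade",350,269),("wedge",357,333)):
    d=T["d"][v,u];print(nm,pt("top",u,v,d).round(4),ray("top",u,v,.13).round(4))
E
```

```text
barL [0.5316 0.3622 0.1412] [0.5319 0.3666 0.13  ]
barR [ 0.5983 -0.1319  0.1422] [ 0.5996 -0.135   0.13  ]
barM [0.5654 0.1147 0.1421] [0.5663 0.1156 0.13  ]
pivlong [0.5256 0.0663 0.1487] [0.526  0.0665 0.13  ]
ballL [ 0.504  -0.0704  0.1397] [ 0.504 -0.072  0.13 ]
ballS [0.4819 0.207  0.1416] [0.4814 0.2092 0.13  ]
blade [ 0.5141 -0.0043  0.1389] [ 0.5142 -0.0051  0.13  ]
wedge [ 0.4033 -0.0219  0.0552] [ 0.4128 -0.0149  0.13  ]
```

View pics/topz.png

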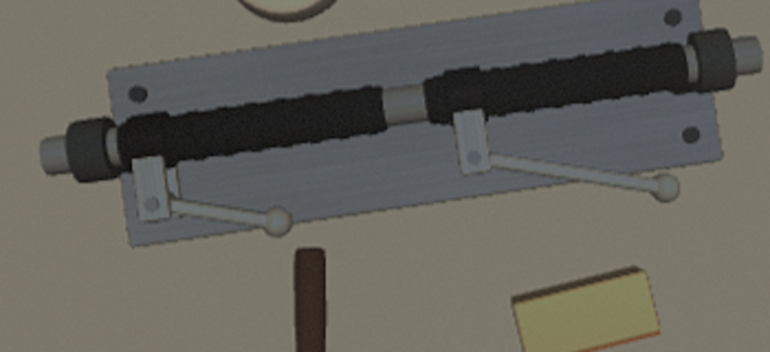

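View pics/sidez.png

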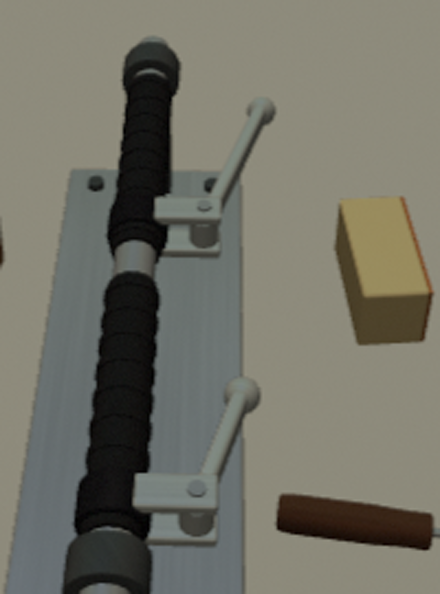

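Run:
```python
from h import *
from scipy.spatial.transform import Rotation as Ro
o=bot.get_obs();print(Ro.from_quat(o["tool_rot"]).as_matrix().round(3))
L=pt("top",115,260,np.load("top0.npz")["d"][260,115]);Rr=pt("top",430,215,np.load("top0.npz")["d"][215,430])
v=L-Rr;a=np.arctan2(-v[0],v[1]);print("yaw",a,np.degrees(a),"len",np.hypot(v[0],v[1]))
piv=np.array([*pt("top",305.5,261.4,np.load("top0.npz")["d"][261,305])[:2],.13])
mid=(L+Rr)/2;n=np.array([np.cos(a),np.sin(a),0]);print("piv-bar",(piv-mid)@n)
for q in(0,.3):
    t=a-.3+q;x=np.array([np.cos(t),np.sin(t),0]);y=np.array([-np.sin(t),np.cos(t),0])
    P=piv-.11*y-.005*x;B=piv-.14*y;print(q,"press",P.round(4),"tip",B.round(4),"dir",x.round(3),proj("top",B),proj("side",B))
d=np.load("side0.npz")["d"]
for u,v in((540,65),(600,100),(545,40),(565,55),(570,80)):print(u,v,pt("side",u,v,d[v,u]).round(3))
```

```text
[[-0.001  0.941  0.339]
 [ 0.002  0.339 -0.941]
 [-1.    -0.    -0.002]]
yaw 0.13404663791486454 7.68030661044006 len 0.49855676846755176
piv-bar -0.044732281430673156
0 press [ 0.5034 -0.0421  0.13  ] tip [ 0.5034 -0.0725  0.13  ] dir [ 0.986 -0.165  0.   ] [392.32339378 275.36254843] [359.88451417 200.73213284]
0.3 press [ 0.5362 -0.0442  0.13  ] tip [ 0.5452 -0.0732  0.13  ] dir [0.991 0.134 0.   ] [392.29575425 249.16242018] [335.31109782 198.12503869]
540 65 [ 0.154 -0.608  0.162]
600 100 [-0.002 -0.615  0.085]
545 40 [ 0.179 -0.512  0.254]
565 55 [ 0.157 -0.415  0.263]
570 80 [ 0.091 -0.569  0.148]
```

{"name": "step_arm", "arguments": {
  "series": [
    {"z": 2, "jaw": 0},
    {"x": 2, "y": 3, "z": 3, "twist": 6, "jaw": 0},
    {"x": 4, "y": 6, "z": 3, "twist": 12, "jaw": 0},
    {"x": 6, "y": 9, "z": 3, "twist": 18, "jaw": 0},
    {"x": 8, "y": 12, "z": 3, "twist": 24, "jaw": 0},
    {"x": 10, "y": 15, "z": 3, "twist": 30, "jaw": 0},
    {"x": 12, "y": 18, "z": 3, "twist": 36, "jaw": 0},
    {"x": 14, "y": 21, "z": 3, "twist": 42, "jaw": 0},
    {"x": 16, "y": 24, "z": 3, "twist": 48, "jaw": 0},
    {"x": 16, "y": 24, "z": 3, "twist": 48, "jaw": 0}
  ]
}}

```text
$.series[0]: bad value
```

{"name": "step_arm", "arguments": {
  "series": [
    {"x": 0, "y": 0, "z": 2, "twist": 0, "jaw": 0},
    {"x": 2, "y": 3, "z": 3, "twist": 6, "jaw": 0},
    {"x": 4, "y": 6, "z": 3, "twist": 12, "jaw": 0},
    {"x": 6, "y": 9, "z": 3, "twist": 18, "jaw": 0},
    {"x": 8, "y": 12, "z": 3, "twist": 24, "jaw": 0},
    {"x": 10, "y": 15, "z": 3, "twist": 30, "jaw": 0},
    {"x": 12, "y": 18, "z": 3, "twist": 36, "jaw": 0},
    {"x": 14, "y": 21, "z": 3, "twist": 42, "jaw": 0},
    {"x": 16, "y": 24, "z": 3, "twist": 48, "jaw": 0},
    {"x": 16, "y": 24, "z": 3, "twist": 48, "jaw": 0}
  ]
}}

```text
clock: 0.93
eef_pos: [0.3316, -0.2252, 0.2603]
tool_rot: [0.133, 0.695, -0.131, 0.694]
ft_force: [-0.1, -0.6, 0.5]
grip_width: -0.0
```

{"name": "step_arm", "arguments": {
  "series": [
    {"x": 2, "y": 3, "z": 0, "twist": 6, "jaw": 0},
    {"x": 4, "y": 6, "z": 0, "twist": 12, "jaw": 0},
    {"x": 6, "y": 9, "z": 0, "twist": 18, "jaw": 0},
    {"x": 8, "y": 12, "z": 0, "twist": 24, "jaw": 0},
    {"x": 10, "y": 15, "z": 0, "twist": 28, "jaw": 0},
    {"x": 12, "y": 18.3, "z": -3, "twist": 28, "jaw": 0},
    {"x": 12, "y": 18.3, "z": -6, "twist": 28, "jaw": 0},
    {"x": 12, "y": 18.3, "z": -9, "twist": 28, "jaw": 0},
    {"x": 12, "y": 18.3, "z": -12, "twist": 28, "jaw": 0},
    {"x": 12, "y": 18.3, "z": -12, "twist": 28, "jaw": 0}
  ]
}}

```text
clock: 1.77
eef_pos: [0.4466, -0.0417, 0.1344]
tool_rot: [-0.038, 0.711, 0.041, 0.701]
ft_force: [-2.2, 0.8, -0.3]
grip_width: -0.0
```

Run:
```python
from h import *; import cv2
n="side";p,d=bot.camera(n);cv2.imwrite("pics/side1.png",p[:,:,::-1])
p,d=bot.camera("top");cv2.imwrite("pics/top1.png",p[:,:,::-1]);o=bot.get_obs();print(o["eef_pos"],o["joint_pos"],o["ft_force"])
```

```text
[ 0.45050079 -0.04241006  0.1397132 ] [-0.09527551  0.21688158 -0.2751072   1.08477263  0.00210566  1.36339781] [-0.25770392  0.25604712 -0.33138832]
```

View pics/side1.png

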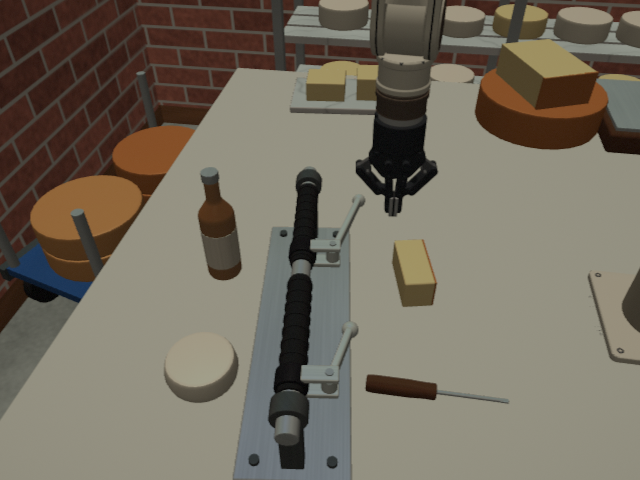

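View pics/top1.png

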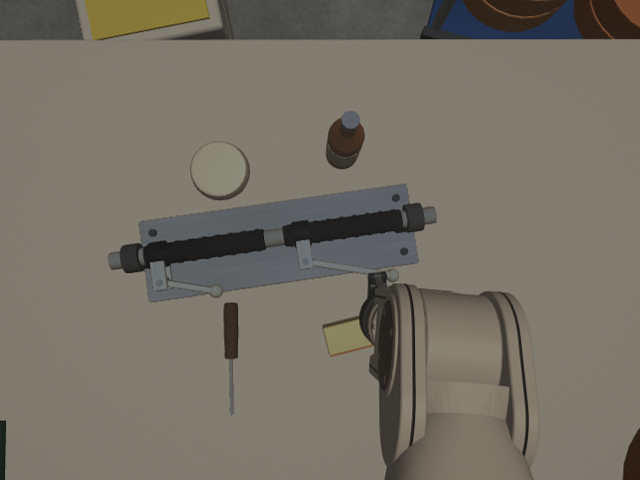

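Run:
```python
from h import *; import cv2
p=cv2.imread("pics/side1.png");cv2.imwrite("pics/s1z.png",cv2.resize(p[100:230,330:460],None,fx=4.5,fy=4.5,interpolation=cv2.INTER_CUBIC))
# outline of gripper in plane y=-0.042: intersect rays with that plane
i=bot.camera_info("side");K,R,t=i["camera_matrix"],i["R"],i["t"];c=-R.T@t
def onplane(u,v,y=-.042):
    d=R.T@np.linalg.solve(K,[u,v,1.]);return c+d*(y-c[1])/d[1]
g=p.max(2).astype(int)
for v in range(140,220,5):
    m=[u for u in range(340,450) if g[v,u]<70]
    if m:
        a,b=onplane(m[0],v),onplane(m[-1],v);print(v,m[0],m[-1],"z-tcp %.3f"%(a[2]-.1397),"front +%.3f back %.3f"%(a[0]-.4505,b[0]-.4505))
```

```text
140 373 423 z-tcp 0.126 front +0.036 back -0.036
145 373 423 z-tcp 0.118 front +0.035 back -0.037
150 370 423 z-tcp 0.109 front +0.039 back -0.038
155 369 424 z-tcp 0.100 front +0.040 back -0.041
160 358 427 z-tcp 0.089 front +0.056 back -0.046
165 356 435 z-tcp 0.080 front +0.059 back -0.059
170 356 436 z-tcp 0.071 front +0.059 back -0.061
175 358 434 z-tcp 0.062 front +0.055 back -0.060
180 363 429 z-tcp 0.054 front +0.047 back -0.053
185 367 423 z-tcp 0.045 front +0.040 back -0.046
190 372 418 z-tcp 0.036 front +0.032 back -0.039
195 384 404 z-tcp 0.029 front +0.013 back -0.019
200 385 401 z-tcp 0.019 front +0.010 back -0.015
205 358 401 z-tcp 0.004 front +0.053 back -0.016
210 356 400 z-tcp -0.006 front +0.056 back -0.015
215 354 395 z-tcp -0.017 front +0.059 back -0.008
```

View pics/s1z.png

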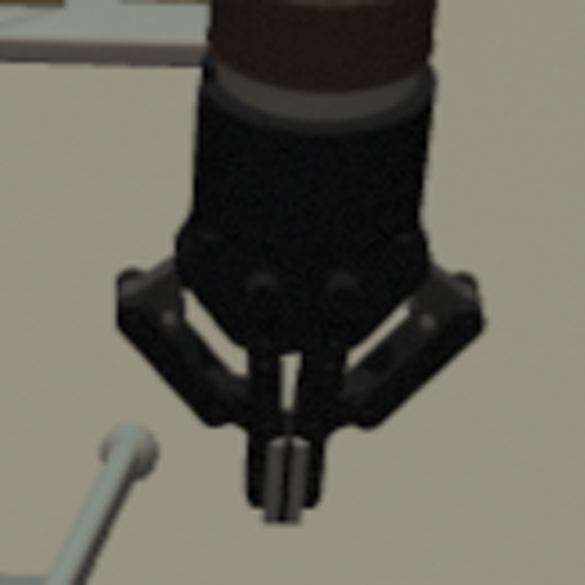

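{"name": "step_arm", "arguments": {
  "series": [
    {"x": 0, "y": -0.3, "z": -1.2, "twist": 0, "jaw": 0},
    {"x": 0, "y": -0.3, "z": -2.2, "twist": 0, "jaw": 0},
    {"x": 1, "y": -0.3, "z": -2.2, "twist": 0, "jaw": 0},
    {"x": 2, "y": -0.3, "z": -2.2, "twist": 0, "jaw": 0},
    {"x": 2.5, "y": -0.3, "z": -2.2, "twist": 0, "jaw": 0},
    {"x": 2.5, "y": -0.3, "z": -2.2, "twist": 0, "jaw": 0},
    {"x": 2.5, "y": -0.3, "z": -2.2, "twist": 0, "jaw": 0}
  ]
}}

```text
clock: 2.45
eef_pos: [0.4767, -0.0456, 0.119]
tool_rot: [-0.039, 0.707, 0.04, 0.705]
ft_force: [0.2, -0.2, 0.1]
grip_width: 0.0003
```

{"name": "step_arm", "arguments": {
  "series": [
    {"x": 0.4, "y": 0, "z": 0, "twist": 0, "jaw": 0},
    {"x": 0.8, "y": 0, "z": 0, "twist": 0, "jaw": 0},
    {"x": 1.2, "y": 0, "z": 0, "twist": 0, "jaw": 0},
    {"x": 1.6, "y": 0, "z": 0, "twist": 0, "jaw": 0},
    {"x": 2.0, "y": 0, "z": 0, "twist": 0, "jaw": 0},
    {"x": 2.4, "y": 0, "z": 0, "twist": 0, "jaw": 0},
    {"x": 2.4, "y": 0, "z": 0, "twist": 0, "jaw": 0},
    {"x": 2.4, "y": 0, "z": 0, "twist": 0, "jaw": 0}
  ]
}}

```text
clock: 3.12
eef_pos: [0.5001, -0.0459, 0.1185]
tool_rot: [-0.039, 0.708, 0.04, 0.704]
ft_force: [-4.6, -3.2, 0.1]
grip_width: -0.0001
```

Run:
```python
from h import *; import cv2
p,d=bot.camera("side");cv2.imwrite("pics/side2.png",cv2.resize(p[140:290,250:450,::-1],None,fx=3.5,fy=3.5,interpolation=cv2.INTER_CUBIC));print(bot.get_obs()["ft_force"],bot.get_obs()["eef_pos"])
```

```text
[-3.78928599 -2.52379183  0.51973756] [ 0.50005229 -0.04593058  0.11852231]
```

View pics/side2.png

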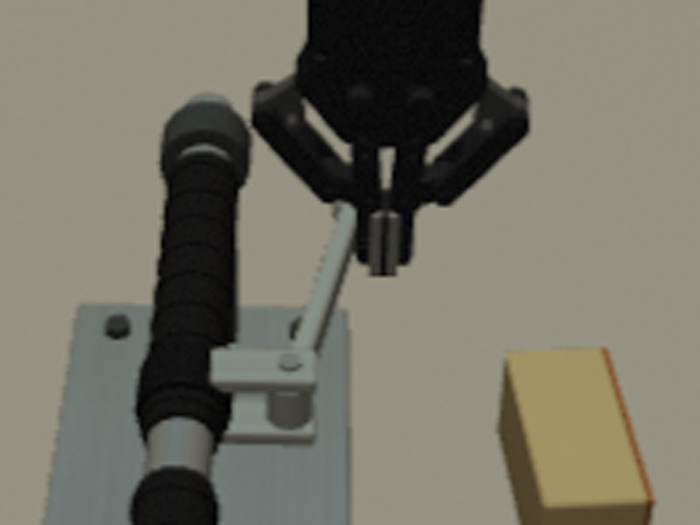

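The side view shows the finger's back against the blade, with its links clear above it. The lever is partly in at about 5 N.

{"name": "step_arm", "arguments": {
  "series": [
    {"x": 0.4, "y": 0, "z": 0, "twist": 0, "jaw": 0},
    {"x": 0.8, "y": 0, "z": 0, "twist": 0, "jaw": 0},
    {"x": 1.2, "y": 0, "z": 0, "twist": 0, "jaw": 0},
    {"x": 1.6, "y": 0, "z": 0, "twist": 0, "jaw": 0},
    {"x": 1.9, "y": 0, "z": 0, "twist": 0, "jaw": 0},
    {"x": 1.9, "y": 0, "z": 0, "twist": 0, "jaw": 0},
    {"x": 1.9, "y": 0, "z": 0, "twist": 0, "jaw": 0}
  ]
}}

```text
clock: 3.75
eef_pos: [0.5181, -0.0464, 0.1183]
tool_rot: [-0.039, 0.709, 0.04, 0.703]
ft_force: [-5.6, -3.2, 1.9]
grip_width: 0.0002
```

```bash
cat > snap.py <<'E'
from h import *; import cv2,sys
p,d=bot.camera("side");cv2.imwrite(f"pics/{sys.argv[1]}.png",cv2.resize(p[140:290,250:450,::-1],None,fx=3.5,fy=3.5,interpolation=cv2.INTER_CUBIC));o=bot.get_obs();print(o["clock"],o["ft_force"],o["eef_pos"])
E
python3 snap.py side3
```

```text
3.8 [-5.2386688  -3.57765374  2.41961573] [ 0.51798536 -0.0464415   0.11834292]
```

View pics/side3.png

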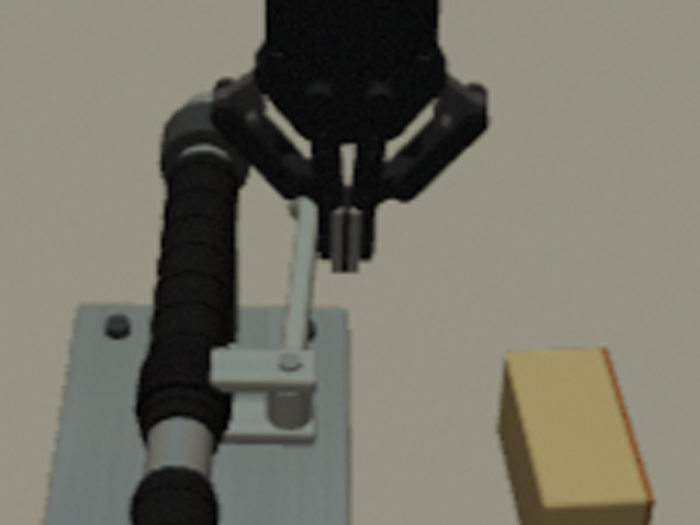

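{"name": "step_arm", "arguments": {
  "series": [
    {"x": 0.2, "y": 0, "z": 0, "twist": 0, "jaw": 0},
    {"x": 0.3, "y": 0, "z": 0, "twist": 0, "jaw": 0},
    {"x": 0.3, "y": 0, "z": 0, "twist": 0, "jaw": 0},
    {"x": 0.3, "y": 0, "z": 0, "twist": 0, "jaw": 0}
  ]
}}

```text
clock: 4.13
eef_pos: [0.5199, -0.0464, 0.1184]
tool_rot: [-0.039, 0.709, 0.04, 0.703]
ft_force: [-5.4, -1.9, 3.5]
grip_width: -0.0002
```

{"name": "step_arm", "arguments": {
  "series": [
    {"x": 0.2, "y": 0, "z": 0, "twist": 0, "jaw": 0},
    {"x": 0.3, "y": 0, "z": 0, "twist": 0, "jaw": 0},
    {"x": 0.3, "y": 0, "z": 0, "twist": 0, "jaw": 0},
    {"x": 0.3, "y": 0, "z": 0, "twist": 0, "jaw": 0}
  ]
}}

```text
clock: 4.47
eef_pos: [0.5217, -0.0463, 0.1184]
tool_rot: [-0.038, 0.71, 0.04, 0.702]
ft_force: [-6.0, -1.6, 3.4]
grip_width: -0.0002
```

{"name": "step_arm", "arguments": {
  "series": [
    {"x": 0.2, "y": 0, "z": 0, "twist": 0, "jaw": 0},
    {"x": 0.3, "y": 0, "z": 0, "twist": 0, "jaw": 0},
    {"x": 0.3, "y": 0, "z": 0, "twist": 0, "jaw": 0},
    {"x": 0.3, "y": 0, "z": 0, "twist": 0, "jaw": 0}
  ]
}}

```text
clock: 4.8
eef_pos: [0.5233, -0.0462, 0.1184]
tool_rot: [-0.038, 0.711, 0.04, 0.701]
ft_force: [-6.7, -2.4, 4.9]
grip_width: 0.0001
```

```bash
python3 snap.py side4
```

```text
4.85 [-6.31068298 -1.12431678  3.91825665] [ 0.52325006 -0.0461977   0.11836578]
```

View pics/side4.png

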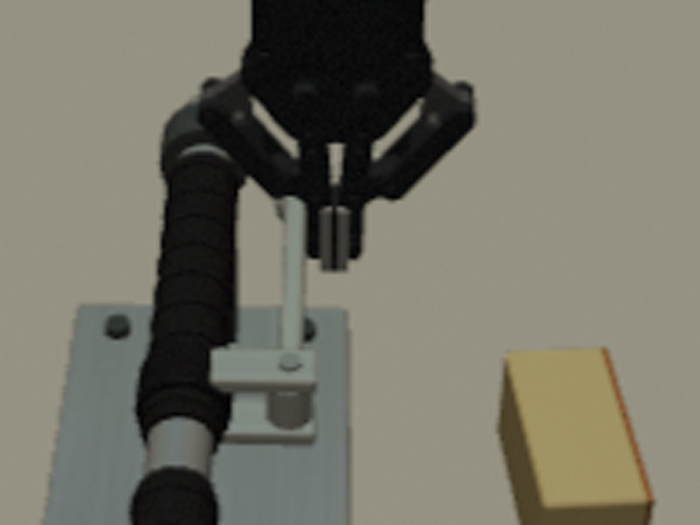

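{"name": "step_arm", "arguments": {
  "series": [
    {"x": 0.2, "y": 0, "z": 0.1, "twist": 0, "jaw": 0},
    {"x": 0.3, "y": 0, "z": 0.1, "twist": 0, "jaw": 0},
    {"x": 0.3, "y": 0, "z": 0.1, "twist": 0, "jaw": 0},
    {"x": 0.3, "y": 0, "z": 0.1, "twist": 0, "jaw": 0}
  ]
}}

```text
clock: 5.18
eef_pos: [0.5239, -0.0461, 0.1186]
tool_rot: [-0.038, 0.713, 0.04, 0.699]
ft_force: [-6.9, -2.5, 1.4]
grip_width: 0.0001
```

{"name": "step_arm", "arguments": {
  "series": [
    {"x": 0.3, "y": 0, "z": 0, "twist": 0, "jaw": 0},
    {"x": 0.5, "y": 0, "z": 0, "twist": 0, "jaw": 0},
    {"x": 0.5, "y": 0, "z": 0, "twist": 0, "jaw": 0},
    {"x": 0.5, "y": 0, "z": 0, "twist": 0, "jaw": 0}
  ]
}}

```text
clock: 5.52
eef_pos: [0.5243, -0.0461, 0.1183]
tool_rot: [-0.038, 0.716, 0.04, 0.696]
ft_force: [-13.8, -1.5, 9.1]
grip_width: -0.0001
```

```bash
python3 snap.py side5;python3 - <<'E'
from h import *
from scipy.spatial.transform import Rotation as Ro
o=bot.get_obs();print(Ro.from_quat(o["tool_rot"]).as_matrix().round(3),o["joint_vel"].round(3))
E
```

```text
5.5667 [-13.25549772  -1.71901961   8.92231372] [ 0.52427686 -0.0460752   0.11833069]
[[-0.027 -0.111  0.993]
 [ 0.002  0.994  0.111]
 [-1.     0.005 -0.027]] [ 0.     0.001 -0.002 -0.     0.002 -0.   ]
```

View pics/side5.png

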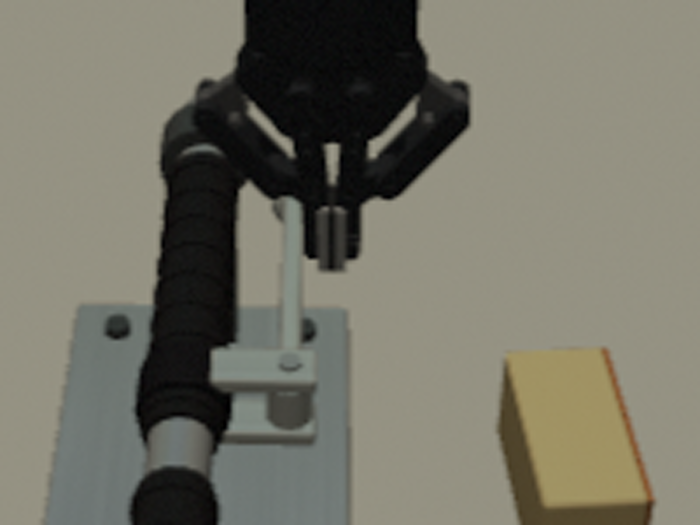

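x has stopped at 0.524 and the force has climbed from 7 to 14 N, with the blade parallel to the bar. That is the stop. Now I'll release fully.

{"name": "step_arm", "arguments": {
  "series": [
    {"x": -0.5, "y": 0, "z": 0.1, "twist": 0, "jaw": 0},
    {"x": -1, "y": 0, "z": 0.1, "twist": 0, "jaw": 0},
    {"x": -1.5, "y": 0, "z": 0.1, "twist": 0, "jaw": 0},
    {"x": -2, "y": 0, "z": 0.1, "twist": 0, "jaw": 0},
    {"x": -2.7, "y": 0, "z": 0.1, "twist": 0, "jaw": 0},
    {"x": -3.4, "y": 0, "z": 0.1, "twist": 0, "jaw": 0},
    {"x": -4.1, "y": 0, "z": 0.1, "twist": 0, "jaw": 0},
    {"x": -5.2, "y": 0, "z": 0.1, "twist": 0, "jaw": 0},
    {"x": -5.2, "y": 0, "z": 0.1, "twist": 0, "jaw": 0},
    {"x": -5.2, "y": 0, "z": 0.1, "twist": 0, "jaw": 0}
  ]
}}

```text
clock: 6.4
eef_pos: [0.4733, -0.0461, 0.1201]
tool_rot: [-0.038, 0.714, 0.04, 0.697]
ft_force: [-0.1, 0.4, 0.0]
grip_width: 0.0001
```

```bash
python3 snap.py side6;python3 - <<'E'
from h import *
from scipy.spatial.transform import Rotation as Ro
o=bot.get_obs();print(Ro.from_quat(o["tool_rot"]).as_matrix().round(3))
E
```

```text
6.45 [ 1.27931745 -0.07153856 -0.42119775] [ 0.47361229 -0.04612119  0.12007493]
[[-0.024 -0.111  0.994]
 [ 0.002  0.994  0.111]
 [-1.     0.004 -0.024]]
```

View pics/side6.png

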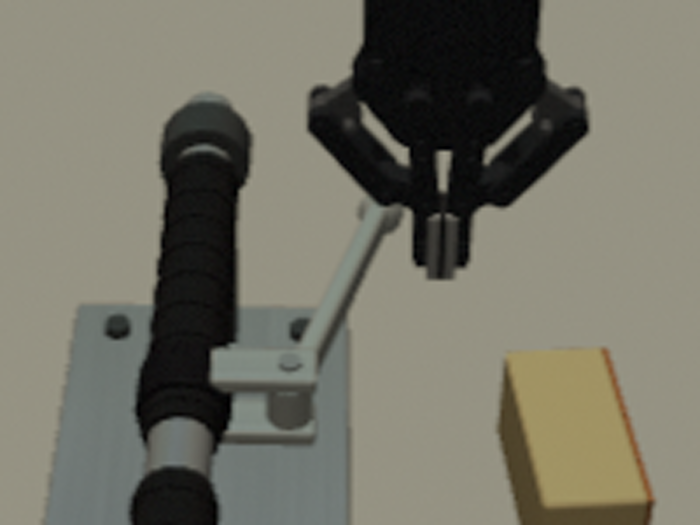

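The lever is back at rest: its ball is at about (359,201) in the full side frame, against (360,201) predicted, and the finger is clear with no force. Now the second press.

{"name": "step_arm", "arguments": {
  "series": [
    {"x": 0.5, "y": 0, "z": -0.1, "twist": 0, "jaw": 0},
    {"x": 1.0, "y": 0, "z": -0.1, "twist": 0, "jaw": 0},
    {"x": 1.5, "y": 0, "z": -0.1, "twist": 0, "jaw": 0},
    {"x": 2.0, "y": 0, "z": -0.1, "twist": 0, "jaw": 0},
    {"x": 2.5, "y": 0, "z": -0.1, "twist": 0, "jaw": 0},
    {"x": 3.0, "y": 0, "z": -0.1, "twist": 0, "jaw": 0},
    {"x": 3.5, "y": 0, "z": -0.1, "twist": 0, "jaw": 0},
    {"x": 4.0, "y": 0, "z": -0.1, "twist": 0, "jaw": 0},
    {"x": 4.4, "y": 0, "z": -0.1, "twist": 0, "jaw": 0},
    {"x": 4.4, "y": 0, "z": -0.1, "twist": 0, "jaw": 0}
  ]
}}

```text
clock: 7.28
eef_pos: [0.5171, -0.0471, 0.1185]
tool_rot: [-0.038, 0.716, 0.039, 0.696]
ft_force: [-5.2, -3.4, 3.0]
grip_width: -0.0003
```

{"name": "step_arm", "arguments": {
  "series": [
    {"x": 0.3, "y": 0, "z": 0.1, "twist": 0, "jaw": 0},
    {"x": 0.6, "y": 0, "z": 0.1, "twist": 0, "jaw": 0},
    {"x": 0.9, "y": 0, "z": 0.1, "twist": 0, "jaw": 0},
    {"x": 1.1, "y": 0, "z": 0.1, "twist": 0, "jaw": 0},
    {"x": 1.1, "y": 0, "z": 0.1, "twist": 0, "jaw": 0},
    {"x": 1.1, "y": 0, "z": 0.1, "twist": 0, "jaw": 0}
  ]
}}

```text
clock: 7.78
eef_pos: [0.524, -0.0468, 0.1185]
tool_rot: [-0.038, 0.719, 0.04, 0.693]
ft_force: [-11.3, -0.7, 5.1]
grip_width: -0.0004
```

{"name": "step_arm", "arguments": {
  "series": [
    {"x": 0.3, "y": 0, "z": 0.1, "twist": 0, "jaw": 0},
    {"x": 0.5, "y": 0, "z": 0.1, "twist": 0, "jaw": 0},
    {"x": 0.5, "y": 0, "z": 0.1, "twist": 0, "jaw": 0},
    {"x": 0.5, "y": 0, "z": 0.1, "twist": 0, "jaw": 0}
  ]
}}

```text
clock: 8.12
eef_pos: [0.524, -0.0467, 0.1186]
tool_rot: [-0.038, 0.723, 0.04, 0.689]
ft_force: [-14.6, -1.0, 8.0]
grip_width: -0.0001
```

Run:
```python
from h import *; import cv2
p,d=bot.camera("side");cv2.imwrite("pics/side7.png",p[:,:,::-1]);cv2.imwrite("pics/side7z.png",cv2.resize(p[170:270,290:390,::-1],None,fx=6,fy=6,interpolation=cv2.INTER_CUBIC))
p,d=bot.camera("top");cv2.imwrite("pics/top7.png",p[:,:,::-1])
o=bot.get_obs();print(o["clock"],o["ft_force"],o["eef_pos"])
```

```text
8.2167 [-13.17216492  -0.81950108   7.10046927] [ 0.52396747 -0.0467681   0.11860253]
```

View pics/side7z.png

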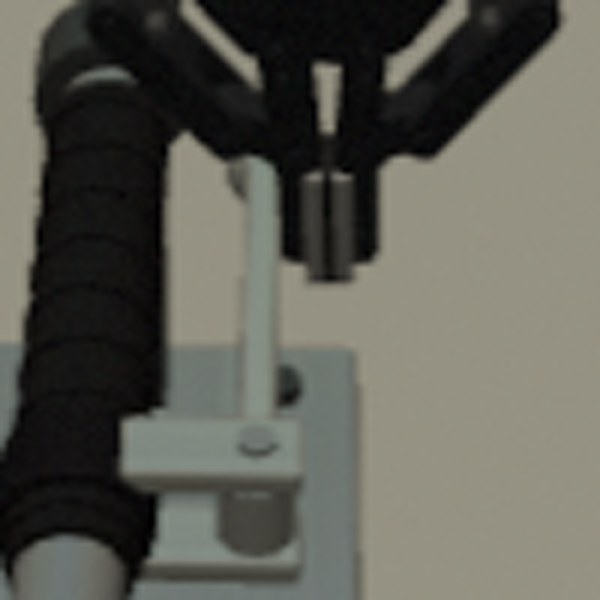

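View pics/top7.png

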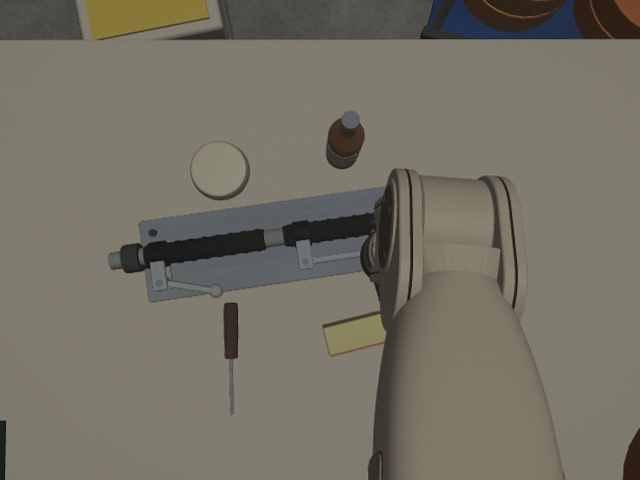

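View pics/side7.png

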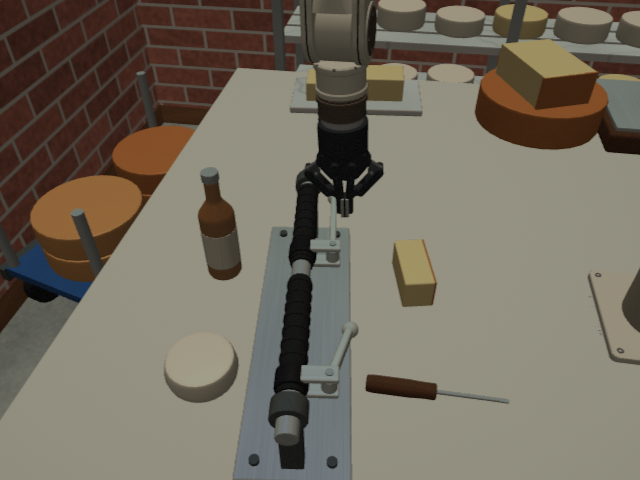

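Run:
```python
from workcell import bot
o=bot.get_obs();print(o["ft_force"],o["eef_pos"],bot.job_done())
```

```text
the job is handed in; nothing more can be done
[-13.17216492  -0.81950108   7.10046927] [ 0.52396747 -0.0467681   0.11860253] None
```

I pressed the long lever (the one on the −y side) to its stop, let it spring fully out, then pressed it to the stop again. I handed the job in at about 8.2 s of robot time, still holding it there. I used the back of one closed finger, so the lever was never between the fingers.

- **First press:** the fingertip stopped moving at x = 0.524 m while the force climbed from about 7 N to 14 N, which is the stop.
- **Release:** the finger came clear with almost no force on it, and the lever's ball was back at its rest position, within about 1 pixel of where I predicted it.
- **Second press:** it stopped at the same x = 0.524 m and was holding with about 13 N in the press direction. The blade looks parallel to the bar, with the gap open.
- **Surroundings:** in the last pictures the short lever, bottle, both cheeses and screwdriver look unmoved.

- **Upward force:** at the hold there was also about 7 N upward on the tool. I took this to be friction on the blade from the tool tilting about 3°, because a similar force fell when I eased the tool up slightly earlier. I did not check the cause any further.
- **Hidden view:** at the end the arm hides the lever tip from the top camera, so the parallel check rests on the side view and the visible part of the blade.

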